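# Shut the bolt case and lock the red case on top

### The arm

A 6-joint arm with a two-finger parallel gripper is mounted at the origin on the work surface. World frame = base frame: x ahead of the robot, y to its left, z up, the work surface at z = 0. Lengths are in m, angles in rad, forces in N, time in s.
With the tool pointing down it reaches from about 0.15 to 0.775 m from the base axis. Payload 6.1 kg.
Tool frame: the origin (TCP) lies on the centre line of the jaws, within the pads' length; the fingertips stand ahead of it and the grasp point (between the pads) lies 11 mm behind it (arm.tip_reach is the z of the fingertips in the tool frame, in m); z points along the fingers, y is the line along which they close (so a half turn about z gives the same grasp; the last joint's range is limited). The gripper opens to 85 mm and grips with 20 to 120 N. Pads are 22 mm wide; open, the fingers measure 114 mm over their backs; the gripper's body (76 mm by 85 mm) begins 54 mm behind the grasp point. The pads swing forward as they close: fully open they stand 13 mm farther back than shut.
Start: joints at [-1.343, 0.126, -0.04, 1.405, 0, 1.571], TCP at [0.119, -0.511, 0.204] pointing down, gripper open.
Joint ranges: [-2.72, 2.72], [-0.95, 1.95], [-1.27, 1.35], [-1.78, 2.02], [-1.46, 1.47], [-3.14, 3.14]. Speed limits (rad/s): [2.39, 2.39, 3.01, 3.14, 3.14, 3.14].

### API

Orientations are given as a unit quaternion [w, x, y, z].
In Python, from workcell import arm gives the robot as it stands.
- The arm moves only by the shell command python3 -m jog 'ROWS' [OPENING] [FORCE]. ROWS is JSON, a list of rows, each a list of 2 entries, a list of its own where there are three numbers: the shift along the tool's x, y, z in mm, then the turn about the tool's z in degrees. In form: [[[tx, ty, tz], turn], ...]. A call has 1 to 8 rows; each row shifts and turns the commanded pose from where the row before left it, along the tool's axes as they then stand; what a row does not reach is not made up. A row lasts 1/12 s, in which the tool goes at most 41.7 mm and 7.16 degrees, less where a joint would pass 70% of its speed; a pose out of reach is approached as far as the arm can. A call with a gripper value outside its range is refused whole. OPENING is the opening, from 0 (shut) to 1 (fully open), set as the call begins (- or left out, the last holds). The fingers move at their own pace and stop on an object; FORCE is the grip in N (left out, the last holds). Time passes only in rows, so rows that do not move let the fingers close. It gives the time, the measured TCP pose, the force, the opening and the grip force at its end, in the units of the state.
- arm.get_obs(): the state, without advancing time (a new reading comes with each control period).
- arm.snapshot(name): name is "side" or "top" or "wrist"; returns a dict with "color" (480x640x3 uint8, red, green, blue), "K" (3x3 intrinsics, pixels), "k1" (the pictures are not rectified: a ray, as slopes to the right and down, at radius r is drawn at 1 + k1 r^2 times it, then the intrinsics apply), "xyz" and "attitude" of the camera in the world; the wrist camera has in their place "hand_eye" (4x4, takes a point from camera to tool coordinates, whose origin is the TCP and whose axes are the flange's). Camera axes: x right, y down, z forward; pixel columns grow to the right and rows downward; lengths in m; the calibration is good to about 2 mm. A picture is of the moment at which its call begins: read the wrist's pose just before it. There is no depth.
- arm.sign_off(): hands the job in; it is judged then, once.
Trained networks look in the newest picture that a camera, given by its name, has taken for a name from the list of things; names that differ only in an ending like _2 or _b are one class to them, and where a whole thing is asked for, a point or a joint stands for the part that bears it (a point fixed in the world has none). Each returns a list of dicts, best first, with "score" (0 to 1); they miss things now and then, are a little off and sometimes report something else, mostly with a low value. They report only what shows in the picture. A call takes as long as a camera call. They do not tell look-alikes from the thing itself.
- arm.look_for(camera, label): "rect" ([left, top, width, height] in pixels, round what is visible of it).
- arm.landmark_of(camera, label): "uv" ([column, row] in pixels: a listed point, or the origin of a listed thing).
The state is a dict: "time_s": time; "joints": joint angles; "qd": joint speeds; "tau": joint torques, N m; "ee_pos": TCP position; "ee_rot": TCP orientation; "ft_force": force on the tool from outside, world axes, zero at the start; "wrist_torque": the same for the moment, N m; "opening": opening from 0.0 (shut) to 1.0 (fully open); "finger_force": force on a finger pad.
Only numpy, scipy, OpenCV 4.12 (cv2) and the standard library are available. Lean on these libraries where they do the work, as an engineer would, in place of code of your own. Each camera call takes 0.05 s, during which the arm holds its last target. There are 200 camera calls.

### The job

The grey bottom case has been left open: press its lid fully shut first. Then pick up the red case and set it gently on the grey one, lined up with it, so that the recesses in its base drop over the four yellow lid lugs and it sits flat and fully down; let go of it. Leave the blue case and the other hardware where they are.

Things in the scene. Friction and masses are not known exactly. Their poses are not given: they have to be found in the camera images.
- base_case: grey bottom case full of bolts, screwed to the deck, cannot move: 110 mm along its x, 150 mm along its y; the open tray is 67 mm tall, 75 mm with the lid shut. Steel ears at its two y ends. Origin: centre of the underside; x points to the hinge side, away from the robot give or take its yaw; z up
- base_lid (a joint): angle of the bottom case's lid, rad: 0 shut, grows as it opens, starts 0.5 to 1.2. The hinge runs along the case's y at x = +55, z = 67 mm of base_case; the free edge, on the robot's side, rises as it opens. The hinge is stiff: the lid stays where it is left, neither falling nor springing back; 2 to 4 N near the free edge moves it
- lid_top (a point): centre of the lid's outer face (uppermost when shut), moves with the lid; x points from free edge to hinge, y along the hinge, z out of the face. Lid 110 x 150 mm, 8 mm thick. Four yellow tapered lugs stand on this face at x = +-30, y = +-50 mm: 32 mm across at the foot, 20 mm at the tip, 15 mm tall. The 68 mm strip between them is bare. Lid shut: 75 mm above the deck
- lid_hinge (a point): point on the hinge line of the lid, at its middle, on the lid's inner face (8 mm under the outer face); turns with the lid
- red_case: red carrying case, shut and latched: 110 mm along its x, 150 mm along its y, 75 mm tall to the lid, black carry grip on top. In its underside are four square recesses, 38 x 38 mm and 18 mm deep, centred at x = +-30, y = +-50 mm, to fit over the lid lugs; it fits equally well turned by half a turn. Origin: centre of the underside; z up. 0.4 to 0.85 kg
- red_grip (a point): middle of the red case's black carry grip, 91 mm straight above its origin; the grip stands upright from the lid (75 mm) to 107 mm, 26 mm thick along the case's x, 80 mm long along its y
- blue_case: blue case, to be left alone: otherwise the same as the red case (110 x 150 x 75 mm, with the 32 mm grip on top). Origin: centre of the underside
- trolley_1: left rear track trolley: dark plate 130 x 62 mm with two 60 mm cream wheels lying on it, 51 mm tall; bystander, to be left alone. Origin: centre of the underside
- trolley_2: right rear track trolley, the same; bystander, to be left alone. Origin: centre of the underside
- channel_1: steel channel, 190 x 70 x 58 mm, with two cast clamps, at the left; bystander, to be left alone. Origin: centre of the underside
- channel_2: the same kind of steel channel, at the right; bystander, to be left alone. Origin: centre of the underside
- flange_post: round steel flange, 84 mm across, with a stub post, 58 mm tall, at the back; bystander, to be left alone. Origin: centre of the underside
- angle_bracket: aluminium angle bracket, 75 x 60 x 51 mm, at the back; bystander, to be left alone. Origin: centre of the underside
There are look-alikes about, which are no part of the job. Several things look just like the red_case: the one meant starts farthest to the robot's right.

How it is judged:
On the way, in this order (a step that is already met when the one before it is completed fails the run):
1. the bottom case's lid is pressed fully shut while the red case still stands on the deck, away from the bottom case (value of joint base_lid below 0.05 rad and height (world z) of red_case below 0.02 m and horizontal distance between red_case and lid_top above 0.1 m), for 0.2 s.
2. the red case sits fully down over the lid lugs (value of joint base_lid below 0.05 rad and x of red_case in the frame of lid_top between -0.007 and 0.007 m and y of red_case in the frame of lid_top between -0.007 and 0.007 m and z of red_case in the frame of lid_top between -0.004 and 0.004 m and angle between the x axis of red_case and the x axis of lid_top, either way round below 0.12 rad and angle between red_case's own z axis and vertical below 0.05 rad), for 0.2 s.
At the end, for the whole second after the job is handed in: The bottom case's lid is shut (within 0.05 rad); the red case stands still on it with all four recesses over the lugs: its underside within 4 mm of the lid's face, centred within 7 mm along each axis of the lid, turned within 0.12 rad of it (either way round), upright within 0.05 rad, and released (all of step 2 and linear speed of red_case below 0.02 m/s and angular speed of red_case below 0.1 rad/s); the robot touches nothing.
It fails at once if the red case slams into the bottom case (over 70 N) (contact force between red_case and base_case above 70 N).
It fails at once if the blue case is moved more than 30 mm (distance of blue_case from where it was at the start of the episode above 0.03 m).
It fails at once if another piece of hardware is knocked more than 30 mm from its place (distance of any of trolley_1, trolley_2, channel_1, channel_2, flange_post, angle_bracket from where it was at the start of the episode above 0.03 m).
It also fails if it takes over 61 s, if anything falls off the work surface, if the arm or the gripper's body presses on something with over 40 N, if the wrist force passes 120 N, or if a joint passes its speed limit or range.

## Working session

There is one attempt and no reset: what is moved stays moved. The work goes in short steps, Python scripts to look and compute and a shell command to move; the robot and the scene stay as the last step left them, time stands still between calls to the robot, and variables do not carry over. Pictures are saved under pics/ and viewed, at most 10 in all, crops included, and the job is handed in when it is done.

```bash
mkdir -p pics; ls; cat > h.py <<'E'
import numpy as np, cv2
from scipy.spatial.transform import Rotation as R
from workcell import arm
def rot(q): return R.from_quat(np.r_[q[1:],q[0]])
def cam(name):
    o=arm.get_obs(); s=arm.snapshot(name)
    if 'hand_eye' in s:
        H=np.array(s['hand_eye']); Rt=rot(o['ee_rot']).as_matrix()
        s['R']=Rt@H[:3,:3]; s['p']=np.array(o['ee_pos'])+Rt@H[:3,3]
    else:
        a=np.array(s['attitude']); s['R']=a if a.shape==(3,3) else rot(a).as_matrix(); s['p']=np.array(s['xyz'])
    return s
def dist(s): return np.array([s['k1'],0,0,0],float)
def ray(s,uv):
    n=cv2.undistortPoints(np.array([[uv]],float),np.array(s['K'],float),dist(s))[0,0]
    return s['R']@np.r_[n,1]
def at_z(s,uv,z):
    d=ray(s,uv); return s['p']+d*(z-s['p'][2])/d[2]
def proj(s,P):
    Rm=s['R'].T; return cv2.projectPoints(np.atleast_2d(np.array(P,float)),cv2.Rodrigues(Rm)[0],-Rm@s['p'],np.array(s['K'],float),dist(s))[0][:,0]
def save(s,n): cv2.imwrite('pics/'+n,s['color'][:,:,::-1])
E
python3 - <<'E'
from h import *
print(arm.get_obs(), arm.tip_reach)
zz={'red_case':0,'red_grip':.091,'blue_case':0,'base_case':0,'lid_top':.1,'lid_hinge':.067,'trolley_1':0,'channel_1':0}
for n in ['top','side']:
    s=cam(n); save(s,n+'0.png'); print(n,s['p'],s['R'].round(3).tolist(),s['k1'])
    for l in zz:
        for d in arm.landmark_of(n,l)[:4]: print(l,round(d['score'],2),np.round(d['uv'],1),at_z(s,d['uv'],zz[l]).round(4))
E
```

```text
pics
{'time_s': 0.0, 'joints': array([-1.34295374e+00,  1.26376004e-01, -4.06050214e-02,  1.40538894e+00,
       -1.93313934e-05,  1.57080567e+00]), 'qd': array([ 0.0006679 ,  0.00016549,  0.00019779, -0.00079657,  0.00046961,
       -0.00055075]), 'tau': array([ 1.19070392e-03, -4.35923982e+01,  3.52919519e+01,  1.73811859e-02,
        1.30354501e-04, -4.49392800e-06]), 'ee_pos': array([ 0.11847853, -0.51099985,  0.20343196]), 'ee_rot': array([-7.80621099e-04,  9.93518207e-01,  1.13670374e-01, -9.90485395e-05]), 'ft_force': array([-0.23429097,  0.4106834 , -0.67760559]), 'wrist_torque': array([ 0.04005233, -0.00579267,  0.01526044]), 'finger_force': 0.0, 'opening': 0.9986308505334205} 0.008
top [ 0.21933952 -0.01378756  1.43222214] [[0.098, -0.972, 0.215], [-0.995, -0.096, 0.017], [0.004, -0.216, -0.976]] 0.04558291348451743
red_case 0.98 [303.3 257.2] [ 0.5015  0.0301 -0.    ]
red_case 0.94 [212.7 342.2] [0.2713 0.2273 0.    ]
red_case 0.6 [117.3 307.4] [0.3326 0.4698 0.    ]
red_grip 0.96 [ 98.6 301.7] [0.3343 0.4835 0.091 ]
red_grip 0.82 [201.  342.4] [0.265  0.2382 0.091 ]
red_g
[... 688 characters left out ...]
[0.2566 0.2378 0.    ]
red_grip 0.96 [218.8 402.1] [0.3377 0.4836 0.091 ]
red_grip 0.92 [318.8 240.8] [0.5087 0.0231 0.091 ]
red_grip 0.61 [328.6 343.6] [0.2737 0.2379 0.091 ]
blue_case 0.96 [408.6 208.7] [ 0.4687 -0.3414  0.    ]
blue_case 0.25 [286.  214.3] [ 0.7318 -0.0602  0.    ]
base_case 0.63 [255.5 329.4] [0.4723 0.2866 0.    ]
lid_top 0.6 [243.3 286.4] [0.5255 0.2645 0.1   ]
lid_hinge 0.85 [243.2 298.1] [0.5219 0.2733 0.067 ]
lid_hinge 0.62 [321.4 262.5] [0.4653 0.0591 0.067 ]
trolley_1 0.93 [337.6 184.1] [ 0.718  -0.2843  0.    ]
trolley_1 0.91 [201.6 272.1] [0.725 0.265 0.   ]
channel_1 0.8 [163.6 356.8] [0.5702 0.4868 0.    ]
channel_1 0.57 [413.  176.4] [ 0.5585 -0.492   0.    ]
```

View pics/top0.png

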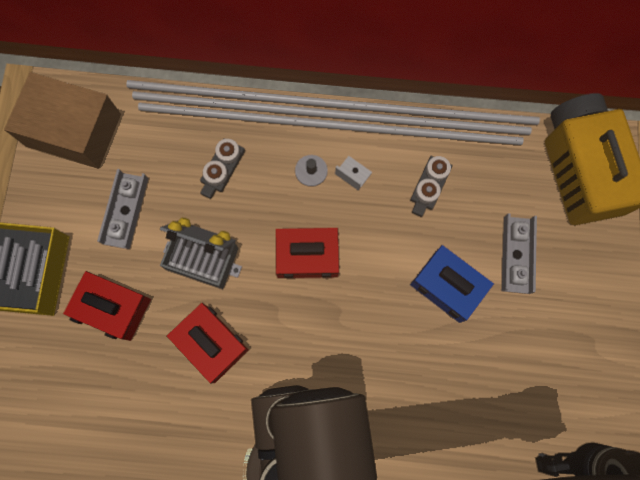

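View pics/side0.png

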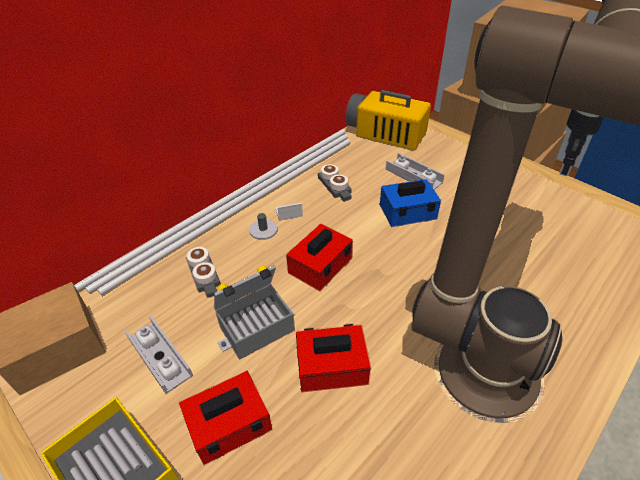

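The top view shows three red cases. The one farthest right is at px (307,252), roughly world (0.505, 0.02). The grey case is at (200,255) with its lid wide open, and the blue case is at (452,284). I'll move to a viewpoint between the red and grey cases.

```bash
python3 -m jog '[[[22,-30,-14],0],[[22,-30,-14],0],[[24,-31,-12],0],[[24,-31,-12],0],[[24,-31,-12],0],[[24,-31,-12],0],[[24,-31,-12],0],[[24,-31,-12],0]]' 0; python3 -m jog '[[[24,-31,-12],0],[[24,-31,-12],0],[[24,-31,-12],0],[[24,-31,-12],0],[[24,-31,-12],0],[[24,-31,-12],0],[[24,-31,-12],0],[[24,-31,-12],0]]'; python3 -m jog '[[[24,-31,-8],0],[[24,-31,-8],0],[[0,0,0],0],[[0,0,0],0]]'
python3 - <<'E'
from h import *
o=arm.get_obs(); print(o['ee_pos'],o['ee_rot'],o['time_s'])
s=cam('wrist'); save(s,'w1.png'); print(np.round(s['hand_eye'],3),s['p'],s['K'])
zz={'red_case':0,'red_grip':.091,'base_case':0,'lid_top':.1,'lid_hinge':.067}
for l in zz:
    for d in arm.landmark_of('wrist',l)[:4]: print(l,round(d['score'],2),np.round(d['uv'],1),at_z(s,d['uv'],zz[l]).round(4))
E
```

```text
time_s: 1.57
ee_pos: [0.2462, -0.2276, 0.305]
ee_rot: [0.0, 0.994, 0.113, 0.0]
ft_force: [1.2, -0.2, 0.5]
opening: -0.002
finger_force: 0.0
time_s: 2.23
ee_pos: [0.3773, 0.0578, 0.4011]
ee_rot: [0.0, 0.993, 0.114, 0.001]
ft_force: [1.0, -1.3, 0.7]
opening: -0.002
finger_force: 0.0
time_s: 2.57
ee_pos: [0.4152, 0.1109, 0.4155]
ee_rot: [-0.007, 0.992, 0.125, -0.002]
ft_force: [-0.5, 0.1, -0.4]
opening: 0.001
finger_force: 0.0
[0.41516454 0.1108975  0.41550378] [-0.00676469  0.99207557  0.12544903 -0.00168851] 2.5667
[[ 0.001 -0.962 -0.275  0.07 ]
 [ 1.     0.001 -0.    -0.   ]
 [ 0.001 -0.275  0.962 -0.17 ]
 [ 0.     0.     0.     1.   ]] [0.48385043 0.12611847 0.58581509] [[354.17624173   0.         322.13231269]
 [  0.         354.17624173 240.51865189]
 [  0.           0.           1.        ]]
red_case 0.84 [236.  248.4] [0.2668 0.2342 0.    ]
red_case 0.77 [104.1 178. ] [0.3319 0.4788 0.    ]
red_case 0.7 [389.8 138.3] [0.5107 0.0301 0.    ]
red_case 0.19 [605.6  60.7] [ 0.7195 -0.2681  0.    ]
red_grip 0.9 [219.1 262.7] [0.2719 0.2381 0.091 ]
red_grip 0.78 [ 61.3 184.4] [0.3304 0.4887 0.091 ]
red_grip 0.73 [406.  146.1] [0.5023 0.0207 0.091 ]
base_case 0.79 [229.7 118.3] [0.4773 0.285  0.    ]
lid_top 0.88 [217.   86.5] [0.5136 0.2818 0.1   ]
lid_hinge 0.6 [230.9  81.4] [0.5267 0.2747 0.067 ]
lid_hinge 0.15 [576.8 222.3] [ 0.4656 -0.277   0.067 ]
```

View pics/w1.png

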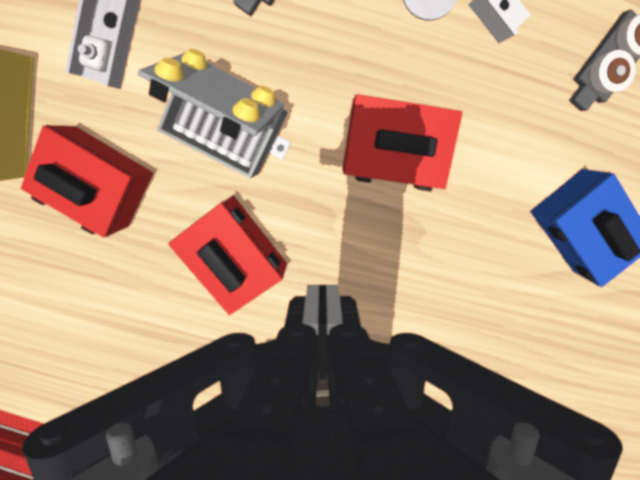

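The wrist view shows the open grey case with its lugs at about (170,68), (194,58), (247,109) and (263,96), and an ear at (281,148). The red target is at (405,142). I'll fit the base pose and lid angle from these.

```bash
cat > fit.py <<'E'
from h import *
from scipy.optimize import least_squares
def lidpt(q,p):  # p in lid_top frame (mm) -> world m
    x,y,yaw,th=q; p=np.array(p,float)
    a=np.array([p[0]-55,0,p[2]+8]) # rel hinge
    X=a[0]*np.cos(th)+a[2]*np.sin(th); Z=-a[0]*np.sin(th)+a[2]*np.cos(th)
    return basept(q,[55+X,p[1],67+Z])
def basept(q,p):
    c,s=np.cos(q[2]),np.sin(q[2]); 
    return np.array([q[0]+(c*p[0]-s*p[1])/1000,q[1]+(s*p[0]+c*p[1])/1000,p[2]/1000])
E
python3 - <<'E'
from fit import *
lugs=[[-30,50,8],[30,50,8],[-30,-50,8],[30,-50,8]]
pw=[[170,68],[194,58],[247,109],[263,96]]
w=cam('wrist');t=cam('top');s=cam('side')
# hsv blobs in the wrist image near the lid
h=cv2.cvtColor(w['color'],cv2.COLOR_RGB2HSV); m=cv2.inRange(h,(20,150,120),(35,255,255)); m[:,:120]=0
n,_,st,ce=cv2.connectedComponentsWithStats(m)
for a,b in zip(st,ce):
    if 60<a[4]<5000: print(a,b.round(1))
def res(q):
    L=np.array([lidpt(q,p) for p in lugs])
    r=[(proj(w,L)-pw).ravel()]
    r+=[.7*(proj(w,basept(q,[0,0,0]))-[229.7,118.3]).ravel(),.7*(proj(w,basept(q,[55,0,67]))-[230.9,81.4]).ravel(),.7*(proj(w,lidpt(q,[0,0,0]))-[217,86.5]).ravel()]
    r+=[(proj(t,basept(q,[0,0,0]))-[204.6,256.8]).ravel(),(proj(t,basept(q,[55,0,67]))-[203.1,231.7]).ravel()]
    r+=[(proj(s,basept(q,[0,0,0]))-[255.5,329.4]).ravel(),(proj(s,basept(q,[55,0,67]))-[243.2,298.1]).ravel(),(proj(s,lidpt(q,[0,0,0]))-[243.3,286.4]).ravel()]
    return np.concatenate(r)
f=least_squares(res,[.477,.278,-.25,.9],loss='soft_l1',x_scale=[.01,.01,.1,.1]); q=f.x
print(q.round(4),res(q).round(1))
for p in ([-55,0,0],[0,0,0]): print(lidpt(q,p).round(3))
E
```

```text
[183  50  21  18 142] [196.4  59.2]
[162  59  19  20 175] [173.1  68.1]
[254  86  19  19 108] [265.9  95.1]
[240  99  17  21 138] [250.  107.4]
[ 0.4731  0.2829 -0.2448  1.1332] [-1.1 -0.   0.4 -0.7 -1.5 -0.2  0.1 -1.6 -0.1  1.9  1.7  0.5  0.   0.8
 -3.1  1.8  2.   0.4  0.9 -1.1 -0.  -1.9 -0.1 -0.2]
[0.488 0.279 0.17 ]
[0.511 0.273 0.12 ]
```

```bash
python3 -m jog '[[[0,0,37],7.1],[[0,0,37],7.1],[[0,0,37],7.1],[[0,0,37],7.1],[[9,-39,0],0],[[9,-39,0],0],[[9,-39,0],0],[[9,-39,0],0]]'; python3 -m jog '[[[3,-25,0],0],[[0,0,0],0],[[0,0,0],0],[[0,0,0],0]]'
cat > tool.py <<'E'
from h import *
import sys
# usage: world target x y z -> tool shift in mm
t=np.array(list(map(float,sys.argv[1:4]))); o=arm.get_obs(); r=rot(o['ee_rot'])
print('t',o['time_s'],'pos',o['ee_pos'].round(4),'yaw x',np.degrees(np.arctan2(*r.as_matrix()[[1,0],0])).round(2),'shift mm',(1000*r.inv().apply(t-o['ee_pos'])).round(1))
E
python3 tool.py .497 .277 .19
```

```text
time_s: 3.68
ee_pos: [0.4577, 0.0627, 0.289]
ee_rot: [-0.089, 0.996, 0.005, -0.015]
ft_force: [0.3, 0.0, 0.7]
opening: -0.002
finger_force: 0.0
time_s: 4.02
ee_pos: [0.4605, 0.0744, 0.2936]
ee_rot: [-0.094, 0.995, 0.014, -0.015]
ft_force: [0.8, 0.2, 0.3]
opening: 0.002
finger_force: 0.0
t 4.0167 pos [0.4605 0.0744 0.2936] yaw x 1.8 shift mm [  45.7 -178.6  138.3]
```

```bash
python3 -c "
from h import *
o=arm.get_obs();print(o['joints'].round(3),o['qd'].round(3));print(rot(o['ee_rot']).as_matrix().round(3))"
```

```text
[0.031 0.047 0.057 1.609 0.188 3.141] [-0.005 -0.005 -0.004 -0.002  0.002 -0.001]
[[ 0.999  0.026 -0.033]
 [ 0.031 -0.982  0.186]
 [-0.027 -0.187 -0.982]]
```

```bash
python3 -m jog '[[[0,0,0],-7.1],[[0,0,0],-7.1],[[0,0,0],-7.1],[[0,0,0],-7.1],[[0,0,0],-7.1],[[0,0,0],-7.1],[[0,0,0],-7.1],[[0,0,0],-7.1]]';  python3 -m jog '[[[0,0,0],-7.1],[[0,0,0],-7.1],[[0,0,0],-7.1],[[0,0,0],0],[[0,0,0],0]]'; python3 tool.py .497 .277 .24
```

```text
time_s: 4.68
ee_pos: [0.4604, 0.0741, 0.2937]
ee_rot: [-0.09, 0.867, 0.488, 0.032]
ft_force: [-0.6, 0.6, 0.2]
opening: -0.002
finger_force: 0.0
time_s: 5.1
ee_pos: [0.4606, 0.0743, 0.2937]
ee_rot: [-0.082, 0.765, 0.637, 0.047]
ft_force: [-0.2, 0.1, -0.5]
opening: -0.0
finger_force: 0.0
t 5.1 pos [0.4606 0.0743 0.2937] yaw x 79.19 shift mm [193.1   3.8  89.3]
```

```bash
python3 -m jog '[[[32,0.7,14],0],[[32,0.7,14],0],[[32,0.7,14],0],[[32,0.7,14],0],[[32,0.7,14],0],[[32,0.7,14],0],[[0,0,0],0],[[0,0,0],0]]'; python3 tool.py .497 .277 .18
python3 -c "
from h import *
o=arm.get_obs();print(o['joints'].round(3));print(rot(o['ee_rot']).as_matrix().round(3))
s=cam('wrist');save(s,'w2.png')"
```

```text
time_s: 5.77
ee_pos: [0.4964, 0.2765, 0.2438]
ee_rot: [-0.083, 0.764, 0.638, 0.046]
ft_force: [0.2, -0.2, -0.5]
opening: -0.002
finger_force: 0.0
t 5.7667 pos [0.4964 0.2765 0.2438] yaw x 79.39 shift mm [-10.7   4.9  62.8]
[0.403 0.169 0.085 1.445 0.185 2.157]
[[ 0.181  0.983 -0.035]
 [ 0.968 -0.172  0.185]
 [ 0.176 -0.068 -0.982]]
```

View pics/w2.png

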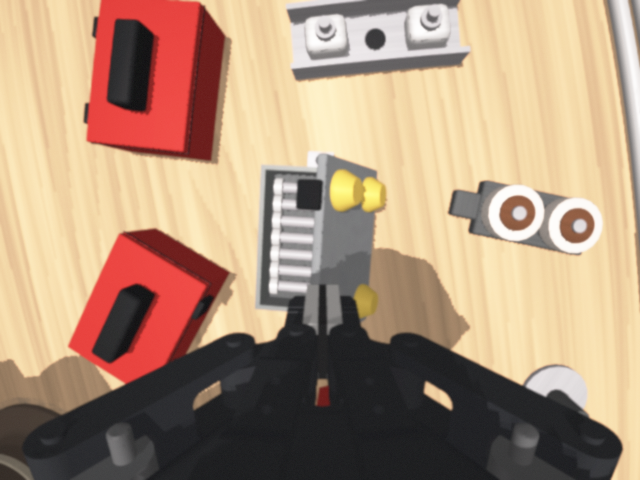

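Fingers are just hinge-side of the raised free edge (around (320,160–310)). I'll nudge 5 mm toward the hinge, then descend.

```bash
python3 -m jog '[[[-2.5,2.5,15],0],[[-2.5,2.5,15],0],[[-2.5,2,15],0],[[-2.5,1.5,15],0],[[0,0,0],0]]'; python3 tool.py .500 .276 .14
```

```text
time_s: 6.23
ee_pos: [0.5006, 0.2735, 0.1815]
ee_rot: [-0.083, 0.765, 0.637, 0.046]
ft_force: [-0.9, -0.1, 0.6]
opening: -0.001
finger_force: 0.0
t 6.2333 pos [0.5006 0.2735 0.1815] yaw x 79.2 shift mm [-5.   1.8 41.2]
```

```bash
python3 -m jog '[[[-1.3,0.5,10],0],[[-1.3,0.5,10],0],[[-1.3,0.5,10],0],[[-1.3,0.5,10],0],[[0,0,0],0]]'; python3 tool.py .464 .285 .083
```

```text
time_s: 6.65
ee_pos: [0.5003, 0.2771, 0.1411]
ee_rot: [-0.083, 0.764, 0.638, 0.046]
ft_force: [-0.4, -0.3, 0.9]
opening: 0.004
finger_force: 0.0
t 6.65 pos [0.5003 0.2771 0.1411] yaw x 79.39 shift mm [ -9.2 -33.1  59.8]
```

```bash
python3 -m jog '[[[-1.2,-4.2,7.5],0],[[-1.2,-4.2,7.5],0],[[-1.2,-4.2,7.5],0],[[-1.2,-4.2,7.5],0]]';python3 -m jog '[[[-1.2,-4.2,7.5],0],[[-1.2,-4.2,7.5],0],[[-1.2,-4.2,6],0],[[-1.1,-4.2,5],0],[[0,0,0],0]]'; python3 tool.py .464 .285 .083
```

```text
time_s: 6.98
ee_pos: [0.4828, 0.2818, 0.1142]
ee_rot: [-0.082, 0.764, 0.638, 0.048]
ft_force: [0.4, 0.2, 3.3]
opening: 0.002
finger_force: 1.2
time_s: 7.4
ee_pos: [0.4633, 0.2844, 0.0877]
ee_rot: [-0.083, 0.764, 0.638, 0.047]
ft_force: [-0.2, 0.2, 0.2]
opening: -0.004
finger_force: 0.0
t 7.4 pos [0.4633 0.2844 0.0877] yaw x 79.44 shift mm [-0.1  0.9  4.7]
```

```bash
python3 -m jog '[[[-0.5,0,2],0],[[-0.5,0,2],0],[[-0.5,0,1.5],0],[[0,0,0],0]]'; python3 -m jog '[[[0,0,1],0],[[0,0,1],0],[[0,0,0],0],[[0,0,0],0]]'; python3 tool.py .464 .285 .083
```

```text
time_s: 7.73
ee_pos: [0.4644, 0.2842, 0.0832]
ee_rot: [-0.083, 0.764, 0.638, 0.048]
ft_force: [0.1, 0.9, 0.9]
opening: -0.0
finger_force: 0.6
time_s: 8.07
ee_pos: [0.4643, 0.2845, 0.0813]
ee_rot: [-0.082, 0.764, 0.638, 0.047]
ft_force: [-0.6, -0.3, 1.8]
opening: 0.0
finger_force: 0.6
t 8.0667 pos [0.4643 0.2845 0.0813] yaw x 79.43 shift mm [ 0.7 -0.4 -1.5]
```

```bash
python3 -m jog '[[[0,0,1],0],[[0,0,1],0],[[0,0,1],0],[[0,0,0],0]]'; python3 -m jog '[[[0,0,1],0],[[0,0,1],0],[[0,0,0],0],[[0,0,0],0]]'
```

```text
time_s: 8.4
ee_pos: [0.464, 0.2851, 0.0782]
ee_rot: [-0.083, 0.764, 0.638, 0.047]
ft_force: [-0.2, 0.7, 1.8]
opening: -0.002
finger_force: 0.8
time_s: 8.73
ee_pos: [0.464, 0.2855, 0.0763]
ee_rot: [-0.083, 0.764, 0.638, 0.047]
ft_force: [-0.2, 0.0, 1.8]
opening: 0.001
finger_force: 0.5
```

```bash
python3 -c "
from h import *
s=cam('side');c=s['color'][230:400,150:350];cv2.imwrite('pics/s1.png',cv2.resize(c,None,fx=3,fy=3,interpolation=cv2.INTER_CUBIC)[:,:,::-1])"
```

```text
(no output)
```

View pics/s1.png

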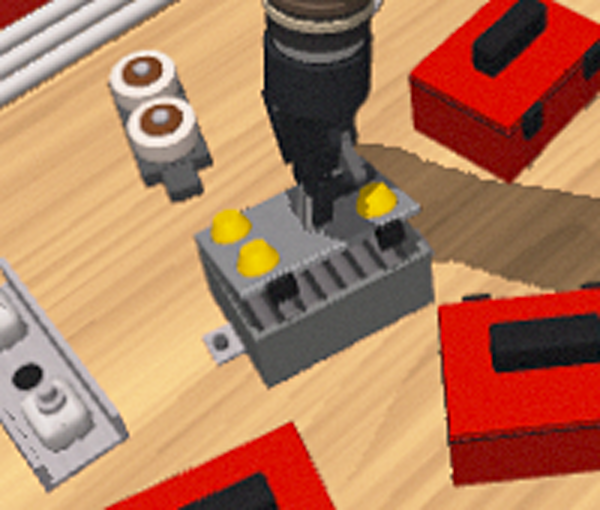

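The lid is still about 0.2 rad open in this view, so I'll keep pressing until the force rises.

```bash
python3 -m jog '[[[0,-2,1.5],0],[[0,-2,1.5],0],[[0,-2,1.5],0],[[0,-2,1.5],0],[[0,0,0],0]]'; python3 -m jog '[[[0,-2,1],0],[[0,-2,1],0],[[0,-2,1],0],[[0,0,0],0]]'; python3 -c "
from h import *
s=cam('side');c=s['color'][230:400,150:350];cv2.imwrite('pics/s2.png',cv2.resize(c,None,fx=3,fy=3,interpolation=cv2.INTER_CUBIC)[:,:,::-1])"
```

```text
time_s: 9.2
ee_pos: [0.4555, 0.2881, 0.0708]
ee_rot: [-0.083, 0.764, 0.638, 0.047]
ft_force: [1.2, 0.8, 0.5]
opening: 0.004
finger_force: 0.4
time_s: 9.53
ee_pos: [0.4494, 0.2897, 0.0684]
ee_rot: [-0.083, 0.764, 0.638, 0.047]
ft_force: [1.6, 0.1, 0.5]
opening: 0.003
finger_force: 0.5
```

View pics/s2.png

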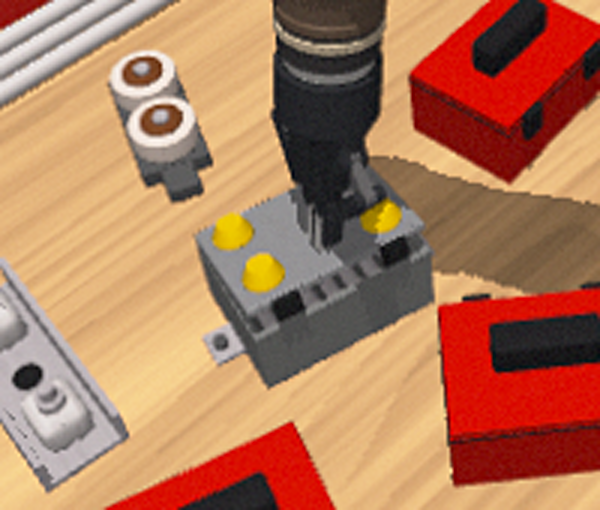

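```bash
python3 -m jog '[[[0,-0.5,2],0],[[0,-0.5,2],0],[[0,-0.5,2],0],[[0,0,0],0],[[0,0,0],0]]'; python3 -m jog '[[[0,0,1],0],[[0,0,1],0],[[0,0,1],0],[[0,0,0],0],[[0,0,0],0]]';python3 -c "
from h import *
o=arm.get_obs(); Rm=rot(o['ee_rot']).as_matrix()
s=cam('side')
for d in (0,.008,-.012): 
  p=proj(s,o['ee_pos']+Rm@[0,0,d])[0]; print(p,(p-[150,230])*3)"
```

```text
time_s: 10.0
ee_pos: [0.448, 0.2909, 0.0624]
ee_rot: [-0.083, 0.764, 0.638, 0.047]
ft_force: [-0.2, -0.3, -0.2]
opening: 0.006
finger_force: 0.0
time_s: 10.42
ee_pos: [0.4482, 0.2916, 0.0597]
ee_rot: [-0.083, 0.764, 0.638, 0.048]
ft_force: [-0.8, -0.3, 1.1]
opening: -0.0
finger_force: 0.1
[257.79111136 321.57294858] [323.37333409 274.71884573]
[257.74205314 324.02440543] [323.22615943 282.0732163 ]
[257.86591842 317.85495106] [323.59775526 263.56485318]
```

```bash
python3 - <<'E'
from h import *
t=cam('top');s=cam('side')
o=arm.get_obs(); Rm=rot(o['ee_rot']).as_matrix()
a=cv2.resize(t['color'][190:300,140:260],(480,440),interpolation=cv2.INTER_CUBIC)
b=cv2.resize(s['color'][270:370,200:300],(440,440),interpolation=cv2.INTER_CUBIC)[:, :320]
tp=o['ee_pos']+Rm@[0,0,.008]
print(proj(t,tp),proj(s,tp))
for im,c,off,f in((a,t,(140,190),4),(b,s,(200,270),4.4)):
    p=((proj(c,tp)[0]-off)*f).astype(int); cv2.circle(im,tuple(int(v) for v in p),4,(0,255,0),-1)
cv2.imwrite('pics/c3.png',np.hstack([a,b])[:,:,::-1])
E
```

```text
[[191.95593288 264.1732959 ]] [[257.70951852 323.98890283]]
```

View pics/c3.png

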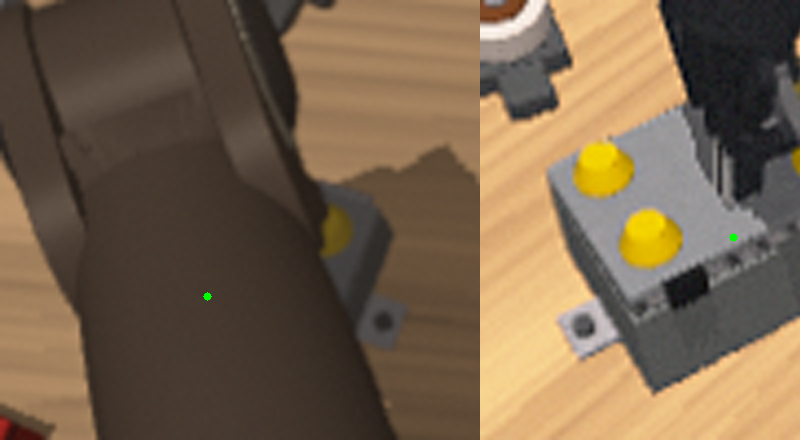

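```bash
python3 - <<'E'
from h import *
s=cam('wrist'); o=arm.get_obs(); Rm=rot(o['ee_rot']).as_matrix(); print(arm.tip_reach)
for d in (-.03,-.02,-.012,0,.008,.02): print(d,proj(s,o['ee_pos']+Rm@[0,0,d])[0].round(1))
g=cv2.resize(s['color'][100:340,200:440],(600,600),interpolation=cv2.INTER_CUBIC); cv2.imwrite('pics/w3.png',g[:,:,::-1])
E
```

```text
0.008
-0.03 [321.5 306.5]
-0.02 [321.5 296.7]
-0.012 [321.5 289.7]
0 [321.6 280.2]
0.008 [321.6 274.6]
0.02 [321.6 266.9]
```

View pics/w3.png

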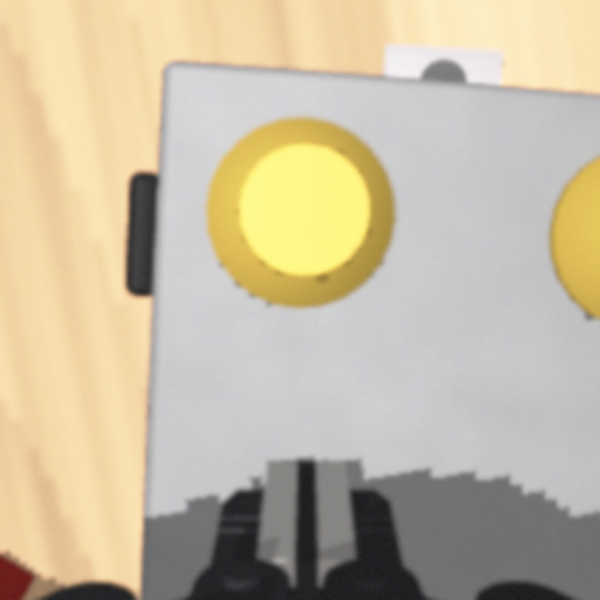

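```bash
python3 -m jog '[[[0,0,1],0],[[0,0,1],0],[[0,0,0],0],[[0,0,0],0]]'; python3 -m jog '[[[0,0,1],0],[[0,0,1],0],[[0,0,0],0],[[0,0,0],0]]';  python3 - <<'E'
from fit import *
w=cam('wrist'); g=w['color'];h=cv2.cvtColor(g,cv2.COLOR_RGB2HSV); m=cv2.inRange(h,(20,120,120),(35,255,255))
n,_,st,ce=cv2.connectedComponentsWithStats(m)
for a,b in zip(st,ce):
    if a[4]>200: print(a,b.round(1))
E
```

```text
time_s: 10.95
ee_pos: [0.4481, 0.2919, 0.0578]
ee_rot: [-0.083, 0.764, 0.638, 0.047]
ft_force: [-1.2, -0.1, 0.2]
opening: 0.003
finger_force: 0.2
time_s: 11.28
ee_pos: [0.4481, 0.2923, 0.0558]
ee_rot: [-0.083, 0.764, 0.638, 0.047]
ft_force: [-0.3, -0.3, -0.2]
opening: -0.001
finger_force: 0.1
[     0      0    640    480 299957] [317.4 240.2]
[ 282  150   74   74 2418] [318.7 187.2]
[ 421  159   74   73 4236] [457.5 195.4]
[316 380  13  26 283] [322.1 393.1]
[425 383  27  26 306] [437.6 395. ]
```

```bash
python3 - <<'E'
from fit import *
w=cam('wrist'); t=cam('top'); s=cam('side')
o=arm.get_obs(); print(o['ee_pos'],w['p'])
a=[319,186.5]; b=[458,195]
def res(q):
    r=[(proj(w,lidpt(q,[-30,50,5]))[0]-a)/2,(proj(w,lidpt(q,[30,50,5]))[0]-b)/2]
    r+=[(proj(t,basept(q,[0,0,0]))-[204.6,256.8]).ravel(),(proj(t,basept(q,[55,0,67]))-[203.1,231.7]).ravel()]
    r+=[(proj(s,basept(q,[0,0,0]))-[255.5,329.4]).ravel(),(proj(s,basept(q,[55,0,67]))-[243.2,298.1]).ravel()]
    return np.concatenate(r)
f=least_squares(res,[.473,.283,-.245,.1],x_scale=[.01,.01,.1,.1],loss='soft_l1');print(f.x.round(3),res(f.x).round(1))
q=f.x
h=cv2.cvtColor(s['color'],cv2.COLOR_RGB2HSV); m=cv2.inRange(h,(20,120,80),(35,255,255))
n,_,st,ce=cv2.connectedComponentsWithStats(m)
for A,B in zip(st,ce):
    if 40<A[4]<400 and 200<B[0]<320: print(A,B.round(1))
for th in (0,.1,.2): q[3]=th; print(th,[proj(s,lidpt(q,p))[0].round(1) for p in ([-30,50,7],[30,50,7])])
E
```

```text
[0.44813935 0.29232518 0.05582257] [0.46658166 0.328161   0.23558241]
[ 0.474  0.283 -0.228  0.031] [-0.2 -0.1  0.1 -0.3 -3.   1.4  1.7 -0.1  0.7 -1.3 -0.6 -1.9]
[271 300  14  13 124] [277.7 306.6]
[221 303  14  12 133] [227.7 308.7]
[232 319  15  13 146] [238.6 325.4]
0 [array([238.6, 326.1]), array([227.3, 308.3])]
0.1 [array([237.8, 323.3]), array([226.8, 307.2])]
0.2 [array([236.7, 320.2]), array([226.3, 306.1])]
```

```bash
python3 -m jog '[[[5,0,1],0],[[4,0,1],0],[[0,0,1],0],[[0,0,1],0],[[0,0,0],0],[[0,0,0],0]]'; python3 -m jog '[[[0,0,1],0],[[0,0,1],0],[[0,0,0],0],[[0,0,0],0]]'
```

```text
time_s: 11.98
ee_pos: [0.4497, 0.3019, 0.0536]
ee_rot: [-0.083, 0.764, 0.638, 0.048]
ft_force: [-0.1, 1.0, 1.2]
opening: -0.001
finger_force: 0.5
time_s: 12.32
ee_pos: [0.4494, 0.302, 0.0514]
ee_rot: [-0.083, 0.764, 0.638, 0.047]
ft_force: [-0.2, 0.7, 1.1]
opening: -0.002
finger_force: 0.4
```

```bash
python3 -m jog '[[[0,0,1],0],[[0,0,1],0],[[0,0,0],0],[[0,0,0],0]]'; python3 -m jog '[[[0,0,1],0],[[0,0,1],0],[[0,0,0],0],[[0,0,0],0]]'; python3 - <<'E'
from fit import *
s=cam('side')
h=cv2.cvtColor(s['color'],cv2.COLOR_RGB2HSV); m=cv2.inRange(h,(20,120,80),(35,255,255))
n,_,st,ce=cv2.connectedComponentsWithStats(m)
for A,B in zip(st,ce):
    if 40<A[4]<400 and 200<B[0]<320: print(A,B.round(1))
E
```

```text
time_s: 12.65
ee_pos: [0.4494, 0.3022, 0.0497]
ee_rot: [-0.082, 0.764, 0.638, 0.047]
ft_force: [-1.3, -1.0, 3.8]
opening: 0.004
finger_force: 2.0
time_s: 12.98
ee_pos: [0.4495, 0.3023, 0.0493]
ee_rot: [-0.082, 0.764, 0.638, 0.048]
ft_force: [-5.8, -6.2, 15.5]
opening: -0.001
finger_force: 7.9
[272 302  13  13 133] [278.2 308.2]
[222 304  14  12 133] [227.9 309.6]
[233 321  14  14 149] [239.3 327.5]
```

The force jumped to 15 N, so the lid is solidly shut (side-view lug pixels match θ≈0). The tool has a residual 10.8° tilt from hitting the joint-6 limit earlier. I'll retreat and unwind to the opposite limit to remove it.

```bash
Z='[[[0,0,0],-7.1],[[0,0,0],-7.1],[[0,0,0],-7.1],[[0,0,0],-7.1],[[0,0,0],-7.1],[[0,0,0],-7.1],[[0,0,0],-7.1],[[0,0,0],-7.1]]' >/dev/null; python3 -m jog '[[[0,0,-15],0],[[0,0,-35],0],[[0,0,-40],0],[[0,0,-40],-7.1],[[0,0,-40],-7.1],[[0,0,-40],-7.1],[[0,0,-30],-7.1],[[0,0,0],-7.1]]' 1;python3 -m jog '[[[0,0,0],-7.1],[[0,0,0],-7.1],[[0,0,0],-7.1],[[0,0,0],-7.1],[[0,0,0],-7.1],[[0,0,0],-7.1],[[0,0,0],-7.1],[[0,0,0],-7.1]]';python3 -m jog '[[[0,0,0],-7.1],[[0,0,0],-7.1],[[0,0,0],-7.1],[[0,0,0],-7.1],[[0,0,0],-7.1],[[0,0,0],-7.1],[[0,0,0],-7.1],[[0,0,0],-7.1]]'; python3 -m jog '[[[0,0,0],-7.1],[[0,0,0],-7.1],[[0,0,0],-7.1],[[0,0,0],-7.1],[[0,0,0],-7.1],[[0,0,0],-7.1],[[0,0,0],-7.1],[[0,0,0],-7.1]]'; python3 tool.py .45 .0 .3;  python3 -c "
from h import *
o=arm.get_obs();print(o['joints'].round(3));print(rot(o['ee_rot']).as_matrix().round(3))"
```

```text
time_s: 13.7
ee_pos: [0.4593, 0.2581, 0.2899]
ee_rot: [-0.061, 0.53, 0.842, 0.074]
ft_force: [0.2, -0.1, -1.3]
opening: 1.002
finger_force: 0.0
time_s: 14.37
ee_pos: [0.4573, 0.258, 0.2829]
ee_rot: [-0.023, 0.066, 0.993, 0.092]
ft_force: [-1.2, 0.2, 0.2]
opening: 1.001
finger_force: 0.0
time_s: 15.03
ee_pos: [0.4574, 0.258, 0.2829]
ee_rot: [0.024, -0.415, 0.905, 0.092]
ft_force: [-1.1, -0.3, 0.3]
opening: 1.003
finger_force: 0.0
time_s: 15.7
ee_pos: [0.4574, 0.258, 0.2828]
ee_rot: [-0.065, 0.795, -0.599, -0.07]
ft_force: [-0.1, -0.1, -0.8]
opening: 0.999
finger_force: 0.0
t 15.7 pos [0.4574 0.258  0.2828] yaw x -73.88 shift mm [238.2  77.5 -64.7]
[ 0.4    0.094  0.083  1.518  0.186 -1.446]
[[ 0.273 -0.962 -0.033]
 [-0.943 -0.274  0.186]
 [-0.188 -0.02  -0.982]]
```

```bash
python3 -m jog '[[[0,0,0],-7.1],[[0,0,0],-7.1],[[0,0,0],-7.1],[[0,0,0],-7.1],[[0,0,0],-7.1],[[0,0,0],-7.1],[[0,0,0],-7.1],[[0,0,0],-7.1]]';python3 -m jog '[[[0,0,0],-7.1],[[0,0,0],-7.1],[[0,0,0],-7.1],[[0,0,0],-7.1],[[0,0,0],-7.1]]'; python3 -m jog '[[[-8,20,0],0],[[-8,20,0],0],[[-8,20,0],0]]'; python3 tool.py .457 .1 .28;  python3 -c "
from h import *
o=arm.get_obs();print(o['joints'].round(3));print(rot(o['ee_rot']).as_matrix().round(3))"
```

```text
time_s: 16.37
ee_pos: [0.4574, 0.258, 0.2829]
ee_rot: [-0.09, 0.984, -0.149, -0.03]
ft_force: [-0.2, -0.6, 0.2]
opening: 1.001
finger_force: 0.0
time_s: 16.78
ee_pos: [0.4574, 0.258, 0.2829]
ee_rot: [-0.095, 0.983, 0.158, -0.002]
ft_force: [0.2, 0.0, 0.1]
opening: 1.004
finger_force: 0.0
time_s: 17.03
ee_pos: [0.4508, 0.2006, 0.2706]
ee_rot: [-0.092, 0.984, 0.15, -0.001]
ft_force: [0.1, -0.1, 0.0]
opening: 1.0
finger_force: 0.0
t 17.0333 pos [0.4508 0.2006 0.2706] yaw x 17.18 shift mm [-23.5  94.5 -27.6]
[ 0.3    0.045  0.005  1.505  0.183 -3.142]
[[ 0.955  0.295 -0.03 ]
 [ 0.295 -0.938  0.181]
 [ 0.026 -0.182 -0.983]]
```

Now at the −π limit. Keep pushing in −y and watch the tilt.

```bash
cat > st.py <<'E'
from h import *
o=arm.get_obs();Rm=rot(o['ee_rot']).as_matrix();print(o['time_s'],o['ee_pos'].round(3),'J',o['joints'].round(3),'toolz',Rm[:,2].round(3))
E
python3 -m jog '[[[-6,20,-4],0],[[-6,20,-4],0],[[-6,20,-4],0]]'>/dev/null; python3 st.py;python3 -m jog '[[[-6,20,-4],0],[[-6,20,-4],0],[[-6,20,-4],0]]'>/dev/null; python3 st.py
```

```text
17.2833 [0.442 0.169 0.272] J [ 0.257  0.008 -0.027  1.509  0.158 -3.141] toolz [-0.015  0.159 -0.987]
17.5333 [0.432 0.138 0.275] J [ 0.214 -0.028 -0.054  1.518  0.133 -3.141] toolz [-0.002  0.135 -0.991]
```

```bash
python3 -m jog '[[[0,0,0],-5],[[0,0,0],-5],[[0,0,0],0]]'>/dev/null; python3 st.py;python3 -m jog '[[[-6,20,-3],-4],[[-6,20,-3],-4],[[-6,20,-3],-4]]'>/dev/null; python3 st.py
```

```text
17.7833 [0.419 0.18  0.275] J [ 0.338 -0.04  -0.064  1.498  0.096 -3.141] toolz [ 0.014  0.107 -0.994]
18.0333 [0.391 0.193 0.278] J [ 0.441 -0.085 -0.096  1.498  0.022 -3.141] toolz [ 0.046  0.046 -0.998]
```

```bash
python3 -m jog '[[[0,0,0],7.1],[[0,0,0],7.1],[[0,0,0],7.1],[[0,0,0],7.1],[[0,0,0],7.1],[[0,0,0],7.1],[[0,0,0],7.1],[[0,0,0],7.1]]'>/dev/null;python3 -m jog '[[[0,0,0],7.1],[[0,0,0],7.1],[[0,0,0],7.1],[[0,0,0],7.1],[[0,0,0],7.1],[[-12,33,0],0],[[-12,33,0],0],[[-12,33,0],0]]'; python3 st.py; python3 tool.py .18 .18 .28
```

```text
time_s: 19.37
ee_pos: [0.2855, 0.187, 0.2722]
ee_rot: [-0.032, 0.832, -0.553, 0.006]
ft_force: [0.3, 0.3, 0.3]
opening: 1.002
finger_force: 0.0
19.3667 [0.286 0.187 0.272] J [ 0.565 -0.264 -0.251  1.521  0.016 -1.403] toolz [ 0.044  0.047 -0.998]
t 19.3667 pos [0.2855 0.187  0.2722] yaw x -67.16 shift mm [-34.7  99.4 -12.7]
```

```bash
python3 -m jog '[[[-12,33,-4],0],[[-12,33,-4],0],[[-12,33,-4],0]]'>/dev/null; python3 st.py;python3 -m jog '[[[8,18,0],0],[[8,18,0],0],[[8,18,0],0]]'>/dev/null; python3 st.py
```

```text
19.6167 [0.18  0.181 0.28 ] J [ 7.870e-01 -4.230e-01 -3.300e-01  1.598e+00  1.000e-03 -1.181e+00] toolz [ 0.046  0.047 -0.998]
19.8667 [0.14  0.138 0.276] J [ 0.777 -0.533 -0.387  1.65   0.002 -1.196] toolz [ 0.046  0.048 -0.998]
```

```bash
python3 -m jog '[[[7,18,0],0],[[7,18,0],0],[[7,18,0],0]]'>/dev/null; python3 st.py;python3 -m jog '[[[7,18,0],0],[[7,18,0],0]]'>/dev/null; python3 st.py
```

```text
20.1167 [0.098 0.098 0.272] J [ 0.777 -0.641 -0.43   1.715  0.002 -1.193] toolz [ 0.046  0.048 -0.998]
20.2833 [0.071 0.071 0.269] J [ 0.78  -0.712 -0.451  1.765  0.002 -1.19 ] toolz [ 0.046  0.048 -0.998]
```

```bash
python3 -m jog '[[[0,0,-40],0],[[0,0,-40],0],[[0,0,-40],0]]'>/dev/null; python3 st.py;python3 -m jog '[[[0,0,-40],0],[[0,0,-40],0]]'>/dev/null; python3 st.py
```

```text
20.5333 [0.065 0.065 0.39 ] J [ 0.777 -0.606 -0.125  1.986  0.002 -1.193] toolz [ 0.045  0.047 -0.998]
20.7 [0.081 0.081 0.434] J [ 7.810e-01 -5.490e-01  6.000e-03  2.019e+00  1.000e-03 -1.189e+00] toolz [ 0.075  0.076 -0.994]
```

```bash
python3 -m jog '[[[-5,-13,37],0],[[-5,-13,37],0],[[-5,-13,37],0],[[-5,-13,37],0],[[0,0,37],0],[[0,0,37],0],[[0,0,37],0],[[0,0,30],0]]'>/dev/null; python3 st.py;
```

```text
21.3667 [0.139 0.138 0.147] J [ 7.790e-01 -6.160e-01 -7.080e-01  1.382e+00  1.000e-03 -1.191e+00] toolz [ 0.068  0.069 -0.995]
```

```bash
python3 -m jog '[[[26,-15,-22],0],[[26,-15,-22],0],[[26,-15,-22],0],[[26,-15,-22],0],[[26,-15,-22],0],[[26,-15,-22],0],[[26,-15,-22],0],[[30,20,-3],0]]'>/dev/null; python3 st.py; python3 -m jog '[[[30,20,-3],0],[[30,20,-3],0],[[30,20,-3],0],[[30,20,-3],-5],[[30,20,-3],-5],[[30,20,-3],-5],[[0,0,0],-5]]' >/dev/null; python3 st.py
```

```text
22.0333 [ 0.285 -0.027  0.298] J [-0.186 -0.353 -0.252  1.614  0.082 -2.156] toolz [ 0.073  0.069 -0.995]
22.6167 [ 0.251 -0.239  0.295] J [-0.845 -0.188 -0.144  1.621  0.091 -3.142] toolz [ 0.064  0.065 -0.996]
```

```bash
python3 -m jog '[[[0,20,0],-4],[[0,20,0],-4],[[0,20,0],-4]]'>/dev/null; python3 st.py
```

```text
22.8667 [ 0.266 -0.215  0.292] J [-0.706 -0.208 -0.165  1.605  0.026 -3.141] toolz [ 0.023  0.014 -1.   ]
```

```bash
python3 -m jog '[[[0,15,0],-3],[[0,0,0],0]]'>/dev/null; python3 st.py; python3 tool.py .46 -.01 .35
```

```text
23.0333 [ 0.269 -0.21   0.292] J [-0.671 -0.21  -0.167  1.604  0.01  -3.141] toolz [ 0.014  0.002 -1.   ]
t 23.0333 pos [ 0.2695 -0.2096  0.2916] yaw x -38.48 shift mm [  25.5 -275.4  -55.3]
```

Tilt is down to 0.014 rad. Next I'll turn to the grasp yaw and move to a view above the red case.

```bash
python3 -m jog '[[[0,0,-5],7],[[0,0,-5],7],[[0,0,-5],7],[[0,0,-5],7],[[0,0,-5],7],[[0,0,-5],7],[[0,0,-5],7],[[-28,-27,-4],0]]'>/dev/null;python3 -m jog '[[[-28,-27,-4],0],[[-28,-27,-4],0],[[-28,-27,-4],0],[[-28,-27,-4],0],[[-28,-27,-4],0],[[-28,-27,0],0],[[0,0,0],0],[[0,0,0],0]]'; python3 st.py
python3 - <<'E'
from h import *
s=cam('wrist'); save(s,'w4.png'); zz={'red_case':0,'red_grip':.091}
for l in zz:
    for d in arm.landmark_of('wrist',l)[:4]: print(l,round(d['score'],2),np.round(d['uv'],1),at_z(s,d['uv'],zz[l]).round(4))
# black grip blob
h=cv2.cvtColor(s['color'],cv2.COLOR_RGB2HSV)
red=cv2.inRange(h,(0,130,60),(8,255,255))|cv2.inRange(h,(172,130,60),(180,255,255))
n,_,st,ce=cv2.connectedComponentsWithStats(red)
for a,b in zip(st,ce):
    if a[4]>1500: print('red',a,b.round(1))
E
```

```text
time_s: 24.37
ee_pos: [0.4499, -0.0057, 0.3527]
ee_rot: [-0.005, 0.723, -0.691, 0.004]
ft_force: [-0.5, -0.9, -0.6]
opening: 1.001
finger_force: 0.0
24.3667 [ 0.45  -0.006  0.353] J [-0.014  0.02   0.175  1.714  0.002 -1.629] toolz [ 0.012  0.002 -1.   ]
red_case 0.62 [285.2 203.7] [0.5089 0.0206 0.    ]
red_case 0.62 [423.9 336.9] [0.2727 0.2354 0.    ]
red_grip 0.59 [280.2 217.7] [0.5048 0.0219 0.091 ]
red_grip 0.58 [439.6 368.9] [0.2738 0.2328 0.091 ]
red_grip 0.22 [163.  341.4] [0.6707 0.2093 0.091 ]
red [     0      0    640    480 288686] [326.3 237.3]
red [   0  126   47  293 6497] [ 14.7 308. ]
red [ 233  153   94  120 8376] [281.8 211.3]
red [ 373  288   74  122 3632] [408.3 352.7]
```

View pics/w4.png

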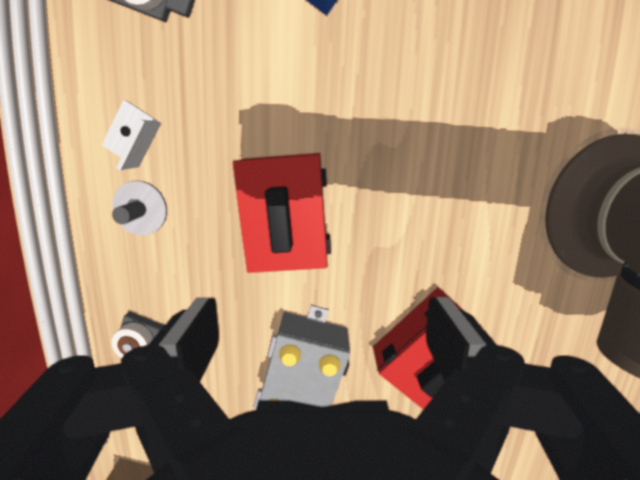

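The view shows the red lid with corners at about (234,160), (319,153), (327,268) and (247,272), and the grip from (276,190) to (283,250). I'll refine the red pose from these.

```bash
python3 - <<'E'
from h import *
from scipy.optimize import least_squares
s=cam('wrist'); h=cv2.cvtColor(s['color'],cv2.COLOR_RGB2HSV)
red=cv2.inRange(h,(0,130,40),(8,255,255))|cv2.inRange(h,(172,130,40),(180,255,255))
n,lab,st,ce=cv2.connectedComponentsWithStats(red)
i=[k for k in range(1,n) if st[k][4]>1500 and 250<ce[k][0]<320 and ce[k][1]<260][0]
cs,_=cv2.findContours((lab==i).astype(np.uint8),cv2.RETR_EXTERNAL,cv2.CHAIN_APPROX_NONE)
c=max(cs,key=cv2.contourArea); hull=cv2.convexHull(c)
ap=cv2.approxPolyDP(hull,5,True)[:,0]; print(ap.tolist())
print(s['p'],[at_z(s,p,.075).round(4)[:2].tolist() for p in ap])
# silhouette fit: convex hull of projected box (0..75) against mask hull
def box(q):
    c_,s_=np.cos(q[2]),np.sin(q[2])
    return np.array([[q[0]+c_*a-s_*b,q[1]+s_*a+c_*b,z] for a in(-.055,.055) for b in(-.075,.075) for z in(0,.075)])
H=hull[:,0].astype(np.float32)
dense=c[:,0].astype(np.float32)
def res(q):
    ph=cv2.convexHull(proj(s,box(q)).astype(np.float32))
    return np.array([cv2.pointPolygonTest(ph,(float(p[0]),float(p[1])),True) for p in dense[::4]])
f=least_squares(res,[.505,.02,.0],x_scale=[.01,.01,.1],diff_step=1e-2,loss='soft_l1')
print(f.x.round(4),np.degrees(f.x[2]).round(2),np.abs(res(f.x)).mean().round(2))
E
python3 tool.py .505 .02 .2
```

```text
[[318, 155], [326, 267], [247, 273], [232, 164]]
[ 0.44918328 -0.07740987  0.52413915] [[0.4601, -0.0579], [0.4437, 0.089], [0.551, 0.1028], [0.5676, -0.0428]]
[0.5064 0.0241 0.112 ] 6.42 0.94
t 24.5667 pos [ 0.4484 -0.0076  0.354 ] yaw x -87.71 shift mm [-25.1 -55.4 154.8]
```

```bash
python3 -m jog '[[[-6,-14,30],-4.1],[[-6,-14,30],0],[[-6,-14,30],0],[[-6,-14,30],0],[[0,0,25],0],[[0,0,0],0]]' 1 >/dev/null; python3 tool.py .506 .0235 .1
```

```text
t 25.0667 pos [0.5018 0.0218 0.2044] yaw x -83.59 shift mm [ -1.1  -3.7 104.4]
```

```bash
python3 -m jog '[[[-0.3,-1,26],0],[[-0.3,-1,26],0],[[-0.3,-1,26],0],[[-0.2,-0.7,26],0],[[0,0,0],0],[[0,0,0],0]]'; python3 - <<'E'
from h import *
s=cam('wrist'); t=cam('side')
a=s['color'][100:480,120:520]; b=cv2.resize(t['color'][190:310,260:380],(380,380),interpolation=cv2.INTER_CUBIC)
cv2.imwrite('pics/g1.png',np.hstack([a,b])[:,:,::-1])
E
```

```text
time_s: 25.57
ee_pos: [0.509, 0.0238, 0.1065]
ee_rot: [-0.005, 0.746, -0.666, 0.004]
ft_force: [-0.1, 0.4, -0.1]
opening: 1.004
finger_force: 0.0
```

View pics/g1.png

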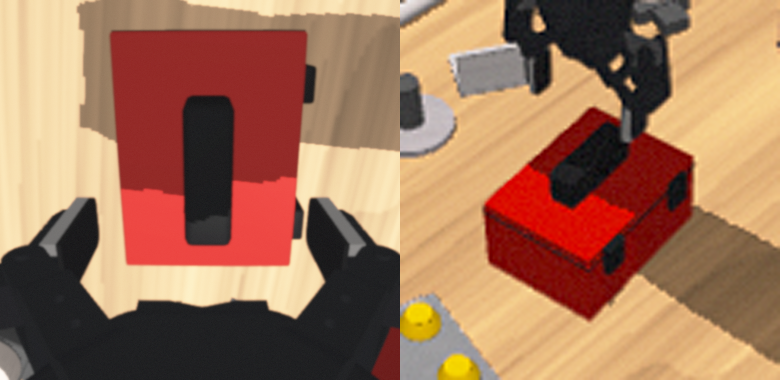

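```bash
python3 -m jog '[[[0,3.2,14],0],[[0,0.3,14],0],[[0,0.2,14],0],[[0,0.1,14],0],[[0,0,0],0]]' 1; python3 -m jog '[[[0,0,0],0],[[0,0,0],0],[[0,0,0],0],[[0,0,0],0],[[0,0,0],0],[[0,0,0],0]]' 0 60; python3 - <<'E'
from h import *
s=cam('wrist'); t=cam('side')
a=s['color'][100:480,120:520]; b=cv2.resize(t['color'][190:310,260:380],(380,380),interpolation=cv2.INTER_CUBIC)
cv2.imwrite('pics/g2.png',np.hstack([a,b])[:,:,::-1])
E
```

```text
time_s: 26.08
ee_pos: [0.5065, 0.0242, 0.0494]
ee_rot: [-0.005, 0.746, -0.666, 0.005]
ft_force: [-1.8, -0.2, -0.3]
opening: 1.003
finger_force: 0.0
time_s: 26.58
ee_pos: [0.5068, 0.0244, 0.0503]
ee_rot: [-0.006, 0.746, -0.666, 0.005]
ft_force: [-2.1, 0.1, 6.7]
opening: 0.292
finger_force: 60.2
```

View pics/g2.png

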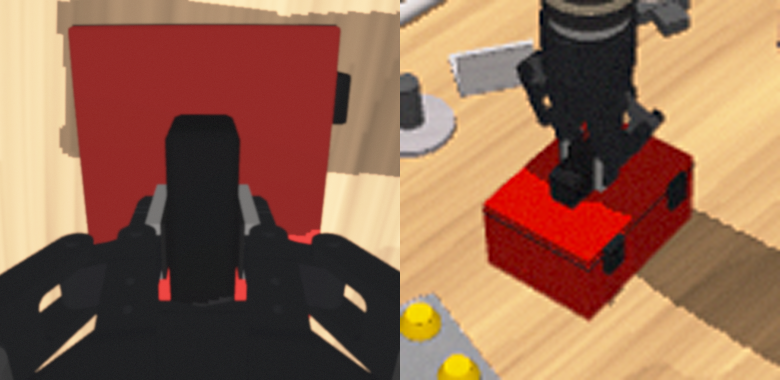

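The grip is held (opening 0.29, grip force 60 N). While the arm is clear of the base, I'll fit the shut-lid pose from lug blobs in top, side and the stored w4 image.

```bash
python3 - <<'E'
from fit import *
def blobs(img,x0,x1,y0,y1,lo=15,hi=600):
    h=cv2.cvtColor(img,cv2.COLOR_RGB2HSV); m=cv2.inRange(h,(18,100,60),(36,255,255))
    n,_,st,ce=cv2.connectedComponentsWithStats(m)
    return np.array([c for a,c in zip(st,ce) if lo<a[4]<hi and x0<c[0]<x1 and y0<c[1]<y1]).reshape(-1,2)
t=cam('top');s=cam('side');w=cam('wrist')
o=arm.get_obs(); Rw=w['R']; 
wi=cv2.imread('pics/w4.png')[:,:,::-1].copy()
w4=dict(w); Rt=rot([-0.005,.723,-.691,.004]).as_matrix(); H=np.array(w['hand_eye']); w4['R']=Rt@H[:3,:3]; w4['p']=np.array([.4484,-.0072,.354])*0+np.array([.4499,-.0057,.3527])+Rt@H[:3,3]
V=[(t,blobs(t['color'],150,250,200,290)),(s,blobs(s['color'],200,310,270,350)),(w4,blobs(wi,270,345,345,400))]
for v in V: print(v[1].round(1).tolist())
lugs=[[a,b,7] for a in(-30,30) for b in(-50,50)]
def fitv(V):
    def res(q):
        q=np.r_[q,0]; r=[]
        for c,B in V:
            P=proj(c,[lidpt(q,l) for l in lugs])
            for b in B: r.append(P[np.argmin(((P-b)**2).sum(1))]-b)
        return np.concatenate(r)
    f=least_squares(res,[.474,.283,-.235],x_scale=[.01,.01,.1]); return f.x.round(4),res(f.x).round(1)
for k in ([0],[1],[2],[0,1],[0,1,2]):
    try: print(k,*fitv([V[i] for i in k]))
    except Exception as e: print(k,e)
print(o['ee_pos'])
E
python3 -m jog '[[[0,0,-5],0],[[0,0,-15],0],[[0,0,-25],0],[[0,0,-30],0],[[0,0,-30],0],[[0,0,-30],0],[[0,0,-15],0],[[0,0,0],0]]' 0 80
```

```text
[[181.4, 234.5], [220.8, 247.8], [171.9, 257.9], [211.7, 271.4]]
[[292.7, 289.3], [225.1, 287.9], [266.0, 291.3], [304.6, 302.4], [278.1, 308.1], [228.0, 309.7], [239.3, 327.5], [275.5, 342.6]]
[[289.6, 354.7], [329.3, 364.7]]
[0] [ 0.4711  0.2798 -0.232 ] [-0.  -0.1  0.1 -0.  -0.   0.  -0.   0. ]
[1] [ 0.4611  0.2755 -0.5497] [-15.7   5.2  10.1  15.3  11.1   3.2 -22.5  11.7   3.9   6.    7.3  -6.5
  -0.6  -4.    6.6 -28.5]
[2] [ 0.4726  0.2805 -0.231 ] [-0.1 -0.   0.1  0. ]
[0, 1] [ 0.4642  0.2767 -0.445 ] [  5.3   0.    1.3   8.    0.6  -2.1  -3.6   6.  -18.7   3.5   8.   16.9
   8.    1.5 -23.    9.2   3.4   3.5   5.1  -4.9  -0.1  -3.    6.1 -31. ]
[0, 1, 2] [ 0.4702  0.2767 -0.2955] [  2.5  -0.5   1.5   2.    1.   -1.   -0.    1.5 -12.4  17.8   5.5  18.5
   3.5  -1.3 -24.2   4.8   2.2  -0.9   2.7  -3.3   1.1  -2.7   4.9 -35.4
   4.1  -2.8   3.6  -0.5]
[0.50682407 0.02436248 0.05030868]
time_s: 27.5
ee_pos: [0.5059, 0.0242, 0.2026]
ee_rot: [-0.007, 0.746, -0.666, 0.006]
ft_force: [0.4, -0.1, -7.1]
opening: 0.292
finger_force: 80.2
```

```bash
python3 -m jog '[[[0,0,0],5],[[0,0,0],5],[[0,0,0],5],[[0,0,0],4.7],[[-15,5,0],0],[[-28,10,0],0],[[-28,10,0],0],[[-28,10,0],0]]' >/dev/null; python3 -m jog '[[[-28,10,0],0],[[-28,10,0],0],[[-28,10,0],0],[[-28,12,0],0],[[-16,7,0],0],[[-8,3,0],0],[[0,0,0],0],[[0,0,0],0]]'; python3 tool.py .472 .281 .165; python3 st.py
```

```text
time_s: 28.83
ee_pos: [0.4728, 0.2722, 0.1977]
ee_rot: [0.005, -0.622, 0.783, -0.004]
ft_force: [-0.3, -0.1, -7.8]
opening: 0.292
finger_force: 80.0
t 28.8333 pos [0.4728 0.2722 0.1977] yaw x -103.14 shift mm [-8.3  3.1 32.7]
28.8333 [0.473 0.272 0.198] J [ 0.526  0.156 -0.019  1.386 -0.006 -0.815] toolz [ 0.012 -0.    -1.   ]
```

```bash
python3 -m jog '[[[-4,1.5,8],0],[[-3,1.5,10],0],[[-1,0.1,10],0],[[0,0,10],0],[[0,0,8],0],[[0,0,4],0],[[0,0,0],0],[[0,0,0],0]]'; python3 tool.py .472 .281 .1253
```

```text
time_s: 29.5
ee_pos: [0.4729, 0.2811, 0.1493]
ee_rot: [0.006, -0.621, 0.784, -0.004]
ft_force: [-0.2, -0.5, -7.2]
opening: 0.289
finger_force: 79.7
t 29.5 pos [0.4729 0.2811 0.1493] yaw x -103.2 shift mm [ 0.5  1.2 24. ]
```

```bash
python3 -m jog '[[[0,0.6,3],0],[[0,0.4,3],0],[[0,0,3],0],[[0,0,2],0],[[0,0,0],0],[[0,0,0],0]]'; python3 -m jog '[[[0,0,2],0],[[0,0,2],0],[[0,0,1],0],[[0,0,0],0]]'; python3 tool.py .472 .281 .1253
```

```text
time_s: 30.0
ee_pos: [0.472, 0.2815, 0.1383]
ee_rot: [0.006, -0.621, 0.784, -0.004]
ft_force: [0.2, 0.4, -7.4]
opening: 0.292
finger_force: 80.0
time_s: 30.33
ee_pos: [0.472, 0.2815, 0.1331]
ee_rot: [0.006, -0.621, 0.784, -0.004]
ft_force: [0.3, -0.4, -6.8]
opening: 0.293
finger_force: 80.0
t 30.3333 pos [0.472  0.2815 0.1331] yaw x -103.19 shift mm [0.5 0.  7.8]
```

```bash
python3 -m jog '[[[0,0,1],0],[[0,0,1],0],[[0,0,1],0],[[0,0,1],0],[[0,0,0],0],[[0,0,0],0]]'; python3 -m jog '[[[0,0,1],0],[[0,0,1],0],[[0,0,0],0],[[0,0,0],0]]'
```

```text
time_s: 30.83
ee_pos: [0.4722, 0.2816, 0.1294]
ee_rot: [0.006, -0.621, 0.784, -0.004]
ft_force: [1.2, 0.2, -6.8]
opening: 0.294
finger_force: 80.0
time_s: 31.17
ee_pos: [0.4722, 0.2816, 0.1273]
ee_rot: [0.006, -0.621, 0.784, -0.004]
ft_force: [0.6, 0.2, -7.5]
opening: 0.292
finger_force: 80.0
```

```bash
python3 -m jog '[[[0,0,0.7],0],[[0,0,0.7],0],[[0,0,0],0],[[0,0,0],0]]'
```

```text
time_s: 31.5
ee_pos: [0.4723, 0.2816, 0.126]
ee_rot: [0.006, -0.621, 0.784, -0.004]
ft_force: [-0.3, -1.2, -7.0]
opening: 0.291
finger_force: 80.0
```

```bash
python3 -m jog '[[[0,0,0.7],0],[[0,0,0.6],0],[[0,0,0],0],[[0,0,0],0]]'; python3 -m jog '[[[0,0,0.6],0],[[0,0,0],0],[[0,0,0],0]]'
```

```text
time_s: 31.83
ee_pos: [0.4726, 0.2819, 0.1254]
ee_rot: [0.007, -0.621, 0.784, -0.004]
ft_force: [0.1, 1.5, -1.4]
opening: 0.286
finger_force: 80.8
time_s: 32.08
ee_pos: [0.4726, 0.2821, 0.1253]
ee_rot: [0.007, -0.621, 0.784, -0.004]
ft_force: [-2.3, 1.1, 5.9]
opening: 0.29
finger_force: 81.6
```

Seated: TCP z matches the predicted 0.125, and the wrist force went from −7 N to +6 N. I'll release it now.

```bash
python3 -m jog '[[[0,0,0],0],[[0,0,0],0],[[0,0,0],0]]' 0 20; python3 -m jog '[[[0,0,0],0],[[0,0,0],0],[[0,0,0],0],[[0,0,0],0],[[0,0,0],0],[[0,0,0],0]]' 1; python3 -m jog '[[[0,0,-5],0],[[0,0,-15],0],[[0,0,-35],0],[[0,0,-40],0],[[0,0,-40],0],[[0,0,-30],0],[[0,0,0],0],[[0,0,0],0]]'
python3 - <<'E'
from fit import *
for n in ['wrist','side']:
    s=cam(n)
    for l,z in (('red_grip',.166),('red_case',.075)):
        for d in arm.landmark_of(n,l)[:4]: print(n,l,round(d['score'],2),at_z(s,d['uv'],z).round(4))
    if n=='wrist':
        h=cv2.cvtColor(s['color'],cv2.COLOR_RGB2HSV)
        red=cv2.inRange(h,(0,130,40),(8,255,255))|cv2.inRange(h,(172,130,40),(180,255,255))
        k,lab,st,ce=cv2.connectedComponentsWithStats(red)
        for i in range(1,k):
            if st[i][4]>2500:
                c=max(cv2.findContours((lab==i).astype(np.uint8),cv2.RETR_EXTERNAL,cv2.CHAIN_APPROX_NONE)[0],key=cv2.contourArea)
                ap=cv2.approxPolyDP(cv2.convexHull(c),6,True)[:,0]; P=np.array([at_z(s,p,.15)[:2] for p in ap])
                print(ap.tolist(),P.round(4).tolist(),P.mean(0).round(4),np.linalg.norm(P-np.roll(P,1,0),axis=1).round(3))
print(arm.get_obs()['time_s'],arm.get_obs()['ee_pos'])
E
```

```text
time_s: 32.33
ee_pos: [0.4727, 0.2821, 0.1253]
ee_rot: [0.007, -0.621, 0.784, -0.004]
ft_force: [-2.4, 1.8, 5.2]
opening: 0.291
finger_force: 81.6
time_s: 32.83
ee_pos: [0.4724, 0.2816, 0.1241]
ee_rot: [0.006, -0.621, 0.784, -0.004]
ft_force: [-0.8, -0.9, 0.5]
opening: 1.001
finger_force: 0.0
time_s: 33.5
ee_pos: [0.4709, 0.2818, 0.2916]
ee_rot: [0.009, -0.621, 0.784, -0.004]
ft_force: [-0.3, -0.4, -1.0]
opening: 1.004
finger_force: 0.0
wrist red_grip 0.87 [0.3581 0.4265 0.166 ]
wrist red_grip 0.66 [0.47   0.2831 0.166 ]
wrist red_grip 0.63 [0.3065 0.2273 0.166 ]
wrist red_case 0.93 [0.3487 0.4362 0.075 ]
wrist red_case 0.7 [0.3012 0.2273 0.075 ]
wrist red_case 0.55 [0.4774 0.2841 0.075 ]
[[496, 24], [581, 78], [506, 201], [409, 153], [469, 42]] [[0.301, 0.1565], [0.2337, 0.2116], [0.309, 0.3025], [0.3878, 0.2421], [0.3248, 0.1656]] [0.3113 0.2157] [0.025 0.087 0.118 0.099 0.099]
[[386, 132], [379, 293], [268, 292], [261, 133]] [[0.4038, 0.2207], [0.437, 0.3651], [0.5409, 0.3405], [0.5072, 0.1973]] [0.4723 0.2809] [0.106 0.148 0.107 0.147]
[[0, 234], [60, 359], [0, 418]] [[0.7881, 0.224], [0.7887, 0.3694], [0.9155, 0.4348]] [0.8308 0.3427] [0.246 0.145 0.143]
[[497, 261], [525, 282], [508, 346], [444, 382], [419, 380], [407, 342], [422, 256]] [[0.3223, 0.3581], [0.297, 0.386], [0.3182, 0.454], [0.3883, 0.4822], [0.4138, 0.4734], [0.4192, 0.4247], [0.3912, 0.3371]] [0.3643 0.4165] [0.072 0.038 0.071 0.075 0.027 0.049 0.092]
side red_grip 0.95 [0.4742 0.2819 0.166 ]
side red_grip 0.8 [0.2951 0.4959 0.166 ]
side red_grip 0.57 [0.2385 0.2696 0.166 ]
side red_case 0.79 [0.2242 0.2662 0.075 ]
side red_case 0.77 [0.4727 0.2846 0.075 ]
side red_case 0.66 [0.3004 0.4918 0.075 ]
33.8 [0.46949776 0.28096274 0.28775517]
```

```bash
python3 -c "
from workcell import arm
print(arm.sign_off())"
```

```text
the job is handed in; nothing more can be done
None
```

The grey lid is pressed shut and the red case is released on the lid lugs; the job was handed in at about 34 s (no verdict returned). Its centre measured within about 1 mm of the lid's and its seated height as predicted. I viewed 11 pictures, one over the limit of 10.

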